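# Set the locating pin and hold the frame clamp open

## Robot

A 6-joint arm with a two-finger parallel gripper is mounted at the origin on the work surface. World frame = base frame: x ahead of the robot, y to its left, z up, the work surface at z = 0. Lengths are in m, angles in rad, forces in N, time in s.
With the tool pointing down it reaches from about 0.425 to 0.95 m from the base axis. Payload 3.5 kg.
Tool frame: the origin (TCP) lies between the finger pads; the fingertips stand 22 mm ahead of it and the grasp point (between the pads) lies 3 mm ahead of it (ctrl.nose_length is the z of the fingertips in the tool frame, in m); z points along the fingers, y is the line along which they close (so a half turn about z gives the same grasp; the last joint's range is limited). The gripper opens to 85 mm and grips with 20 to 120 N. Pads are 22 mm wide; open, the fingers measure 114 mm over their backs; the gripper's body (76 mm by 85 mm) begins 54 mm behind the grasp point. The pads swing forward as they close: fully open they stand 13 mm farther back than shut.
Start: joints at [1.14, 0.286, 1.577, -0, 1.279, -0.15], TCP at [0.187, 0.649, 0.253] pointing down, gripper open.
Joint ranges: [-2.77, 2.77], [-0.9, 2.22], [0.21, 2.48], [-1.53, 4.67], [0.24, 2.81], [-2.84, 2.84]. Speed limits (rad/s): [2.79, 2.79, 3.14, 3.14, 3.14, 3.14].

## Interface

Orientations are given as a unit quaternion [x, y, z, w].
In Python, from plant import ctrl gives the robot as it stands. The module is installed in compiled form; this text tells all that it offers.
- The arm moves only by the tool send_rows, never from a script. Its argument "rows" is text: rows parted by semicolons, each of 7 numbers parted by spaces: the turn, a rotation vector about the tool's x, y, z in degrees, then the shift along the tool's x, y, z in mm, then the opening, from -1 (shut) to 1 (fully open). A call has 1 to 8 rows; each row is the pose to reach, as a shift and turn from the pose commanded when the call began, along the tool's axes at that moment; what a row does not reach only later rows make up. A row lasts 1/8 s, in which the tool goes at most 62.5 mm and 10.7 degrees, less where a joint would pass 70% of its speed; a pose out of reach is approached as far as the arm can. A call with a gripper value outside its range is refused whole. The fingers move at their own pace and stop on an object; "grip_force" is the grip in N (left out, the last holds). Time passes only in rows, so rows that repeat a pose let the fingers close. It gives the time, the measured TCP pose, the force, the opening and the grip force at its end, in the units of the state.
- ctrl.get_state(): the state, without advancing time (a new reading comes with each control period).
- ctrl.read_camera(name): name is "scene" or "side" or "wrist"; returns a dict with "color" (384x512x3 uint8, red, green, blue), "fx", "fy", "cx", "cy" (pixels), "extrinsics" (4x4, takes a point from world to camera coordinates). Camera axes: x right, y down, z forward; pixel columns grow to the right and rows downward; lengths in m; the calibration is good to about 2 mm. The wrist camera is an equidistant fisheye: a pixel r from the principal point sees the ray r / f radians off the axis. A picture is of the moment at which its call begins. There is no depth.
- ctrl.sign_off(): hands the job in; it is judged then, once.
Trained networks look in a picture, given as the dict that the camera call returned (one of the last four; its "shot" number tells which), for a name from the list of things; names that differ only in an ending like _2 or _b are one class to them, and where a whole thing is asked for, a point or a joint stands for the part that bears it (a point fixed in the world has none). Each returns a list of dicts, best first, with "p" (0 to 1); they miss things now and then, are a little off and sometimes report something else, mostly with a low value. They report only what shows in the picture. A call takes as long as a camera call. They do not tell look-alikes from the thing itself.
- ctrl.look_for(picture, target): "position" ([x, y, z] in m, in the coordinates of the camera as it stood for that picture, good to about 4 mm: the middle of the surface that is visible of it).
The state is a dict: "time": time; "qpos": joint angles; "dq": joint speeds; "joint_efforts": joint torques, N m; "eef_pos": TCP position; "tcp_rot": TCP orientation; "contact_force": force on the tool from outside, world axes, zero at the start; "wrist_torque": the same for the moment, N m; "opening": opening from 0.0 (shut) to 1.0 (fully open); "finger_force": force on a finger pad.
Only numpy, scipy, OpenCV 4.12 (cv2) and the standard library are available. Lean on these libraries where they do the work, as an engineer would, in place of code of your own. Each camera call takes 0.05 s, during which the arm holds its last target. There are 200 camera calls.

## Task

Get the frame mount ready to take a racquet: lift the brass pin punch out of the wooden tool block and stand it upright in the round socket cup of the iron mount, lowering it right to the bottom (do not drop it in) and letting go of it. Then take the spring-loaded crank by its upright wooden handle, swing it forward against its spring until the arm meets its stop, and finish while still holding it there: do not let go of the handle. Leave the reamer standing in the block.

Things in the scene. Friction and masses are not known exactly. Their poses are not given: they have to be found in the camera images.
- punch: brass pin punch, 130 mm long, about 180 g, standing upright in one of the tool block's two holes (at random). Origin: centre of its lower tip, z up along it. Shank 12 mm diameter from 0 to 55 mm (lowest 8 mm tapers to 7 mm), then a round 18 mm grip from 60 to 122 mm, then a 21 mm head
- reamer: steel reamer with a dark wooden T crossbar (70 mm long, 18 mm thick) on top, 112 mm tall, standing upright in the other hole of the block; stays there. Origin: centre of its lower tip
- socket_floor (a point): centre of the floor of the round socket cup on the mount's base: a fixed upright iron cup, 42 to 46 mm outside, 16 mm bore, open upward, 40 mm deep (its mouth is 40 mm above this point); nothing higher stands within 80 mm of it
- pivot (a point): point on the vertical axis of the crank, at mid-height of its arm (70 mm above the bench). The iron mount is fixed, its place and yaw vary. The crank is a level iron arm, 18 mm wide and 12 mm thick, with its hub on this axis (top of hub and nut 90 mm above the bench)
- crank_handle: upright wooden handle on the outer end of the crank arm, a cylinder 20 mm in diameter, 64 mm tall, 100 mm out from the pivot axis. Origin: centre of its lower end, 76 mm above the bench (top at 140 mm); z up. It spins freely about its own axis, like a crank grip. Nothing near it is higher than 90 mm
- crank (a joint): crank angle, rad: 0 at rest (its spring keeps it there), growing as the arm swings counter-clockwise seen from above (handle moving away from the robot), 1.10 at the stop, the arm then against a short upright iron lug. The spring pushes back with about 2.3 N at the handle at rest, 7.2 N at the stop, and swings the crank back if let go
- block: pale wooden tool block, 60 x 150 mm, 50 mm high, fixed; holds the punch and the reamer upright. Origin: centre of its underside; its two holes, 16 mm wide and 40 mm deep, lie at y = -45 and +45 mm
Things that resemble listed ones, but are neither listed nor needed, are in the scene too. Of the things shaped like the punch, the brass one is meant.

How it is judged:
By the outcome, as a careful person would: the job done as asked, in the order asked, and still so for the second after the job is handed in, while the arm keeps its last pose, push and grip.
It also fails if it takes over 64 s, if anything falls off the work surface, if the arm or the gripper's body presses on something with over 40 N, if the wrist force passes 120 N, or if a joint passes its speed limit or range.

## Working session

There is one attempt and no reset: what is moved stays moved. The work goes in short steps, Python scripts to look and compute and a tool call to move; the robot and the scene stay as the last step left them, time stands still between calls to the robot, and variables do not carry over. Pictures are saved under pics/ and viewed, at most 11 in all, crops included, and the job is handed in when it is done.

Besides the shell and the picture viewer there is one more tool, called by a JSON object that holds its "op" and its "data", one argument or row to a line. send_rows: Moves the arm, as the interface text tells. Its arguments: {"type":"object","properties":{"rows":{"type":"string"},"grip_force":{"type":"number"}},"required":["rows"]}

```bash
mkdir -p pics; cat > h.py <<'E'
import numpy as np, cv2
from plant import ctrl
from scipy.spatial.transform import Rotation as R
def world(pic,p):
    E=np.array(pic["extrinsics"]); return E[:3,:3].T@(np.array(p)-E[:3,3])
def ray(pic,u,v,fish=False):
    E=np.array(pic["extrinsics"]); x=(u-pic["cx"])/pic["fx"]; y=(v-pic["cy"])/pic["fy"]
    if fish:
        t=np.hypot(x,y); s=np.sin(t)/t if t>1e-9 else 1; d=np.array([x*s,y*s,np.cos(t)])
    else: d=np.array([x,y,1.]); d/=np.linalg.norm(d)
    return -E[:3,:3].T@E[:3,3], E[:3,:3].T@d
def meet(*rays):
    A=sum(np.eye(3)-np.outer(d,d) for o,d in rays); b=sum((np.eye(3)-np.outer(d,d))@o for o,d in rays)
    p=np.linalg.solve(A,b); return p,[float(np.linalg.norm((np.eye(3)-np.outer(d,d))@(p-o))) for o,d in rays]
def proj(pic,p,fish=False):
    E=np.array(pic["extrinsics"]); c=E[:3,:3]@np.array(p)+E[:3,3]
    if fish:
        r=np.hypot(c[0],c[1]); t=np.arctan2(r,c[2]); k=t/r if r>0 else 0
        return pic["cx"]+pic["fx"]*c[0]*k, pic["cy"]+pic["fy"]*c[1]*k
    return pic["cx"]+pic["fx"]*c[0]/c[2], pic["cy"]+pic["fy"]*c[1]/c[2]
def atz(r,z): o,d=r; return o+d*(z-o[2])/d[2]
def save(pic,n): cv2.imwrite("pics/"+n,cv2.cvtColor(pic["color"],cv2.COLOR_RGB2BGR))
def local(p,st=None):
    "shift in tool axes (mm) from the measured TCP to world point p"
    st=st or ctrl.get_state(); return 1000*R.from_quat(st["tcp_rot"]).inv().apply(np.array(p)-st["eef_pos"])
E
python3 - <<'E'
from h import *
np.set_printoptions(precision=4,suppress=True)
ims=[]
for n in ["scene","side","wrist"]:
    p=ctrl.read_camera(n); ims.append(p["color"]); print(n,p["fx"],p["cx"],p["cy"],world(p,[0,0,0]),np.array(p["extrinsics"])[2,:3])
    for t in ["punch","reamer","socket_floor","pivot","crank_handle","crank","block"]:
        try: r=ctrl.look_for(p,t)
        except Exception as e: print(t,e); continue
        for d in r[:4]: print(" ",t,round(d["p"],2),world(p,d["position"]),np.round(proj(p,world(p,d["position"]),n=="wrist")))
    save(p,n+"0.png")
print(ctrl.get_state())
E
```

```text
scene 354.73933178671365 259.5303285127971 196.81631166144524 [1.2168 0.388  0.5986] [-0.7545 -0.348  -0.5565]
  punch 0.75 [0.5508 0.3932 0.0943] [387. 238.]
  punch 0.69 [0.457  0.3285 0.0924] [366. 208.]
  punch 0.59 [0.5475 0.3241 0.1082] [358. 223.]
  reamer 0.68 [0.5571 0.2321 0.1185] [318. 211.]
  socket_floor 0.92 [ 0.536  -0.1165  0.0218] [199. 202.]
  socket_floor 0.46 [ 0.4731 -0.1935  0.0826] [187. 167.]
  pivot 0.66 [ 0.5325 -0.1138  0.0223] [200. 201.]
  crank 0.73 [ 0.4733 -0.1939  0.0842] [187. 167.]
  block 0.88 [0.5732 0.2779 0.0497] [331. 243.]
side 370.63031929527926 257.82799604387475 192.71532465904542 [ 0.2007 -0.4637  0.5256] [ 0.4067  0.7168 -0.5663]
  punch 0.88 [0.4447 0.3168 0.0833] [187. 158.]
  punch 0.6 [0.5403 0.3876 0.0898] [211. 136.]
  punch 0.49 [0.5389 0.3155 0.1084] [221. 140.]
  reamer 0.89 [0.5474 0.2272 0.1103] [240. 153.]
  socket_floor 0.96 [ 0.4896 -0.161   0.0221] [320. 303.]
  pivot 0.61 [ 0.4891 -0.1602  0.0226] [320. 302.]
  crank_handle 0.89 [ 0.424  -0.2459  0.1167] [327. 321.]
  block 0.77 [0.5271 0.2412 0.0432] [232. 177.]
wrist 297.3186396354542 252.61443299703788 191.37891387234862 [0.1157 0.6698 0.3738] [ 0.2824 -0.0816 -0.9558]
  punch 0.75 [0.4438 0.3327 0.0736] [116. 369.]
  socket_floor 0.62 [ 0.466  -0.1006  0.0197] [  6. 354.]
  pivot 0.94 [ 0.4691 -0.1008  0.0193] [  6. 354.]
  block 0.51 [0.5228 0.2248 0.0168] [104. 374.]
{'time': 1.2, 'qpos': array([ 1.14  ,  0.2863,  1.5767,  0.    ,  1.2786, -0.15  ]), 'dq': array([ 0.0008,  0.0002, -0.0022,  0.0001, -0.0008,  0.001 ]), 'joint_efforts': array([ -0.001 , -40.5975, -29.2929,  -0.0001,   0.0008,   0.    ]), 'eef_pos': array([0.187 , 0.6486, 0.2533]), 'tcp_rot': array([ 0.1399,  0.9902,  0.    , -0.    ]), 'contact_force': array([-0.7924, -0.8307,  1.05  ]), 'wrist_torque': array([-0.0286,  0.0734,  0.0359]), 'finger_force': 0.0, 'opening': 0.9981113035548116}
```

View pics/scene0.png

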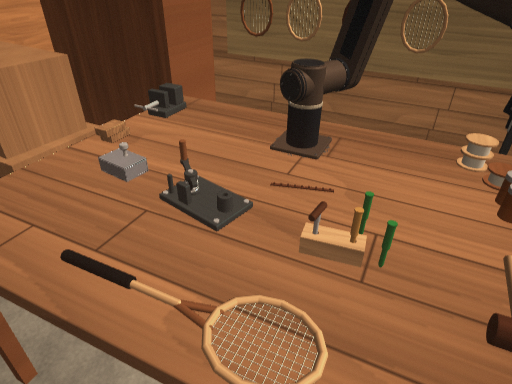

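View pics/side0.png

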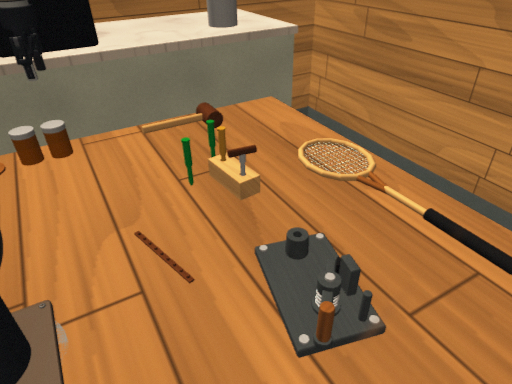

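The scene view shows the brass punch at (357,225), the reamer at (317,215), the green look-alikes at (367,212) and (388,243), the cup at about (226,200), the hub at (192,182) and the handle at (183,153). In the side view the brass punch is at (221,142), the cup at (297,242), the hub at (328,290) and the handle at (325,322). Next I'll enlarge crops for exact pixels.

```bash
python3 - <<'E'
import cv2,numpy as np
def crop(n,x,y,w=100,h=75):
    c=cv2.resize(cv2.imread(f"pics/{n}0.png")[y:y+h,x:x+w],(400,300),interpolation=cv2.INTER_CUBIC)
    for i in range(0,w,20): cv2.putText(c,str(x+i),(i*4,8),0,.3,(255,255,255)); cv2.line(c,(i*4,0),(i*4,300),(255,255,255) if i==0 else (200,200,0),1) if i%20==0 else 0
    for j in range(0,h,20): cv2.putText(c,str(y+j),(0,j*4+10),0,.3,(0,255,255)); cv2.line(c,(0,j*4),(400,j*4),(200,200,0),1)
    return c
cv2.imwrite("pics/c0.png",np.vstack([np.hstack([crop("scene",155,140,110,90)[:300,:400] if 0 else crop("scene",155,140),crop("side",280,225,)]),np.hstack([crop("scene",295,190),crop("side",175,120)])]))
E
```

```text
(no output)
```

View pics/c0.png

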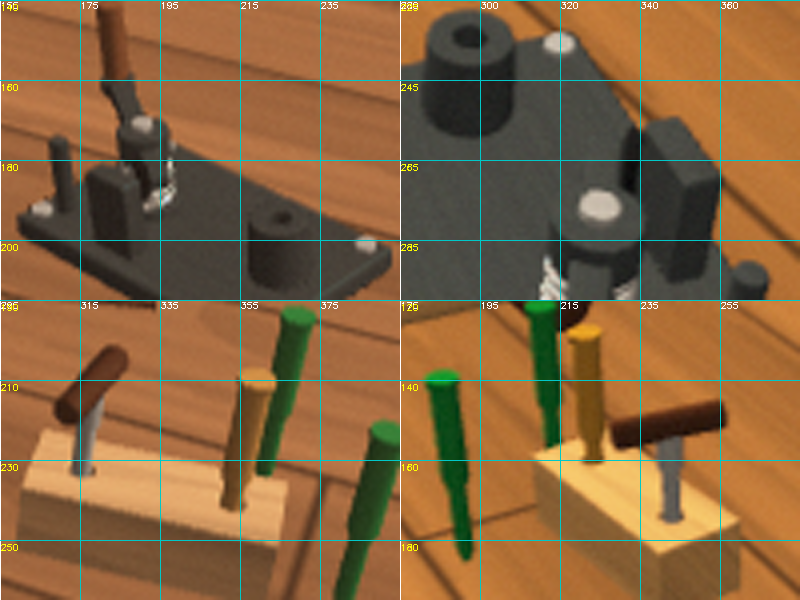

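```bash
python3 - <<'E'
from h import *
np.set_printoptions(precision=4,suppress=True)
s=ctrl.read_camera("scene"); d=ctrl.read_camera("side")
for n,a,b in [("mouth",(225.5,194.2),(297.5,234.5)),("nut",(190.5,171),(330,276.5)),("head top",(359.5,208.5),(221.2,127)),("punch at block",(353.7,241.2),(223,160)),("reamer at block",(316.2,233),(242.7,175)),("bar end L",(313,202+3),(230,149)),("bar e R",(322,198),(254,144)),("handle top",(183,142),(327,304)),("green1top",(369,193.5),(210,121)),("green2top",(390.5,223),(185.5,139))]:
    p,e=meet(ray(s,*a),ray(d,*b)); print(n,p,np.round(e,4))
for p in [s,d]:
  sub=p["color"][135:165,170:200] if p is s else p["color"][295:350,305:345]
  o=(170,135) if p is s else (305,295)
  hsv=cv2.cvtColor(sub,cv2.COLOR_RGB2HSV)
  big=cv2.resize(sub,None,fx=10,fy=10,interpolation=cv2.INTER_CUBIC); cv2.imwrite("pics/h%d.png"%(p is s),cv2.cvtColor(big,cv2.COLOR_RGB2BGR)); print(o)
a,b=cv2.imread("pics/h1.png"),cv2.imread("pics/h0.png")
A=np.zeros((550,700,3),np.uint8); A[:300,:300]=a; A[:,300:]=b; cv2.imwrite("pics/h.png",A)
E
```

```text
mouth [ 0.5253 -0.036   0.0642] [0.0027 0.0027]
nut [ 0.4951 -0.1671  0.0879] [0.0014 0.0014]
head top [0.5422 0.3199 0.1422] [0.002 0.002]
punch at block [0.5414 0.3225 0.0475] [0.0019 0.0019]
reamer at block [0.5512 0.2327 0.0461] [0.0026 0.0026]
bar end L [0.5273 0.2204 0.1206] [0.0113 0.0113]
bar e R [0.5656 0.2252 0.143 ] [0.02 0.02]
handle top [ 0.4287 -0.2349  0.1369] [0.0016 0.0016]
green1top [0.5146 0.3281 0.1648] [0.0061 0.0061]
green2top [0.4764 0.3945 0.0887] [0.0061 0.0061]
(170, 135)
(305, 295)
```

View pics/h.png

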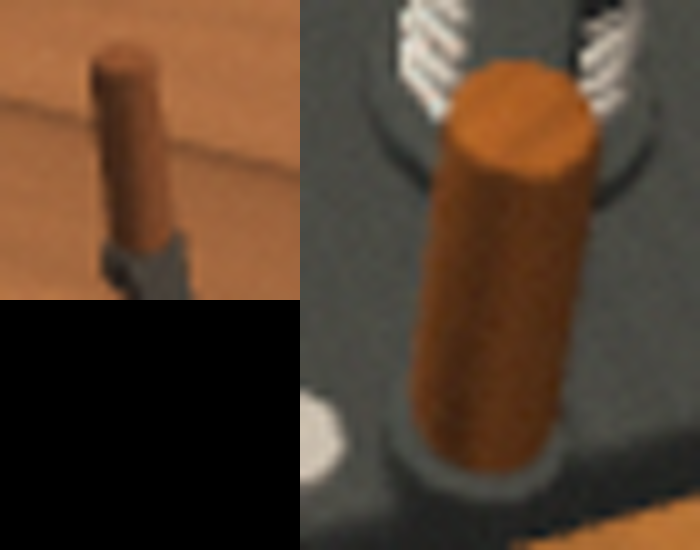

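In the enlarged handle crop, its top centre is at scene (182.5,140) and side (327,307). The other heights check out: head 142 mm, block 48 mm, nut 88 mm, cup mouth 64 mm. I'll move above the punch with the gripper partly open.

{"op": "send_rows", "data": {
  "rows": "0 0 8 -54 -27 5 0.1;0 0 16 -108 -54 10 0.1;0 0 24 -162 -81 14 0.1;0 0 32 -216 -108 19 0.1;0 0 40 -270 -136 24 0.1;0 0 48 -324 -163 29 0.1;0 0 56 -378 -190 33 0.1;0 0 64 -432 -217 38 0.1"
}}

```text
time: 2.3
eef_pos: [0.5434, 0.3189, 0.2156]
tcp_rot: [0.645, 0.764, 0.0, 0.0]
contact_force: [-0.1, 1.1, -0.6]
opening: 0.55
finger_force: 0.0
```

{"op": "send_rows", "data": {
  "rows": "0 0 0 0 0 0 0.1;0 0 0 0 0 0 0.1",
  "grip_force": 50
}}

```text
time: 2.55
eef_pos: [0.5418, 0.3204, 0.2152]
tcp_rot: [0.643, 0.766, -0.0, -0.0]
contact_force: [0.5, 0.0, 0.0]
opening: 0.554
finger_force: 0.0
```

```bash
python3 - <<'E'
from h import *
np.set_printoptions(precision=4,suppress=True)
st=ctrl.get_state(); print(st["time"],st["eef_pos"],st["tcp_rot"],st["opening"],st["contact_force"])
p=ctrl.read_camera("wrist"); save(p,"w1.png")
for d in ctrl.look_for(p,"punch"): print(d["p"],world(p,d["position"]),proj(p,world(p,d["position"]),True))
print(proj(p,[.542,.321,.14],True),proj(p,[.5414,.3225,.05],True),world(p,[0,0,0]))
np.save("pics/w1.npy",p["extrinsics"])
E
```

```text
2.55 [0.5418 0.3204 0.2152] [ 0.6434  0.7656 -0.0001 -0.0004] 0.5538033374358448 [0.47   0.0376 0.0022]
0.74 [0.454  0.332  0.1208] (np.float64(142.9656825983173), np.float64(170.2480148530879))
0.7 [0.5432 0.3939 0.1287] (np.float64(271.9449567212412), np.float64(107.37107392807107))
(np.float64(252.1322822977866), np.float64(211.27803155444917)) (np.float64(251.97491436938168), np.float64(177.35202338317728)) [0.5296 0.3947 0.3357]
```

View pics/w1.png

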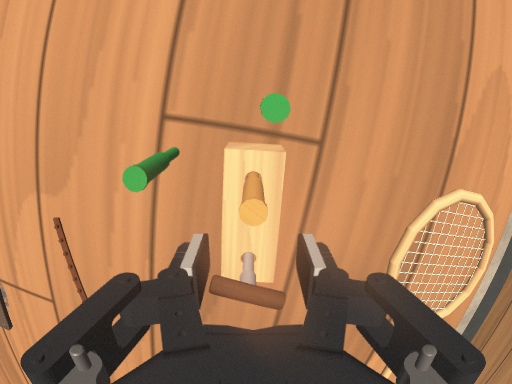

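The wrist view shows the brass head at (253,210), within about 1 px of its predicted place. The reamer crossbar, at (247,292), is clear of the fingers. Descending to grasp.

{"op": "send_rows", "data": {
  "rows": "0 0 0 1 1 50 0.1;0 0 0 1 1 95 0.1;0 0 0 1 1 107 0.1;0 0 0 1 1 107 0.1;0 0 0 1 1 107 -1;0 0 0 1 1 107 -1;0 0 0 1 1 107 -1;0 0 0 1 1 107 -1",
  "grip_force": 60
}}

```text
time: 3.65
eef_pos: [0.5436, 0.3221, 0.1111]
tcp_rot: [0.643, 0.765, 0.001, 0.0]
contact_force: [-2.3, -0.8, 6.3]
opening: 0.198
finger_force: 58.0
```

{"op": "send_rows", "data": {
  "rows": "0 0 0 0 0 0 -1;0 0 0 0 0 0 -1;0 0 0 0 0 0 -1;0 0 0 0 0 -20 -1;0 0 0 0 0 -45 -1;0 0 0 0 0 -80 -1;0 0 0 0 0 -110 -1;0 0 0 0 0 -110 -1"
}}

```text
time: 4.65
eef_pos: [0.5447, 0.3222, 0.223]
tcp_rot: [0.643, 0.766, 0.004, 0.002]
contact_force: [-0.6, -0.1, -2.3]
opening: 0.195
finger_force: 58.2
```

Punch gripped and lifted. Next I raise it clear of the reamer and carry it over the cup.

{"op": "send_rows", "data": {
  "rows": "0 0 0 0 0 -55 -1;0 0 0 -30 -7 -70 -1;0 0 0 -85 -20 -70 -1;0 0 0 -140 -32 -70 -1;0 0 0 -195 -45 -70 -1;0 0 0 -250 -58 -70 -1;0 0 0 -300 -70 -70 -1;0 0 0 -349 -81 -70 -1"
}}

```text
time: 5.65
eef_pos: [0.5221, -0.0378, 0.2867]
tcp_rot: [0.643, 0.765, -0.0, -0.001]
contact_force: [0.8, 0.0, -2.1]
opening: 0.195
finger_force: 58.3
```

{"op": "send_rows", "data": {
  "rows": "0 0 0 0 0 20 -1;0 0 0 0 0 40 -1;0 0 0 0 0 40 -1;0 0 0 0 0 40 -1"
}}

```text
time: 6.15
eef_pos: [0.5231, -0.0362, 0.2483]
tcp_rot: [0.643, 0.766, -0.0, -0.0]
contact_force: [0.5, -0.4, -0.9]
opening: 0.198
finger_force: 58.4
```

```bash
python3 - <<'E'
from h import *
np.set_printoptions(precision=4,suppress=True)
st=ctrl.get_state(); print(st["time"],st["eef_pos"],st["tcp_rot"],st["opening"],st["contact_force"])
p=ctrl.read_camera("wrist"); save(p,"w2.png"); np.save("pics/w2.npy",p["extrinsics"])
for d in ctrl.look_for(p,"socket_floor"): print(d["p"],world(p,d["position"]),proj(p,world(p,d["position"]),True))
print("mouth",proj(p,[.5253,-.036,.064],True),"nut",proj(p,[.4951,-.1671,.09],True))
T=st["eef_pos"].copy(); z=R.from_quat(st["tcp_rot"]).apply([0,0,1])
print("tip",proj(p,T+z*.1011,True), "tip z",(T+z*.1011))
c=cv2.imread("pics/w2.png")
cv2.imwrite("pics/w2c.png",cv2.resize(c[60:260,150:400],(750,600),interpolation=cv2.INTER_CUBIC))
E
```

```text
6.15 [ 0.5231 -0.0362  0.2483] [ 0.6433  0.7656 -0.0001 -0.0001] 0.19826170470286453 [ 0.5324 -0.4343 -0.8516]
0.85 [ 0.4965 -0.0631  0.0256] (np.float64(226.4231496063765), np.float64(184.89345322323248))
mouth (np.float64(254.04126434103478), np.float64(174.98815380402857)) nut (np.float64(208.17070505255168), np.float64(286.7351601692495))
tip (np.float64(251.69432231626905), np.float64(200.1967975148271)) tip z [ 0.5231 -0.0362  0.1472]
```

View pics/w2c.png

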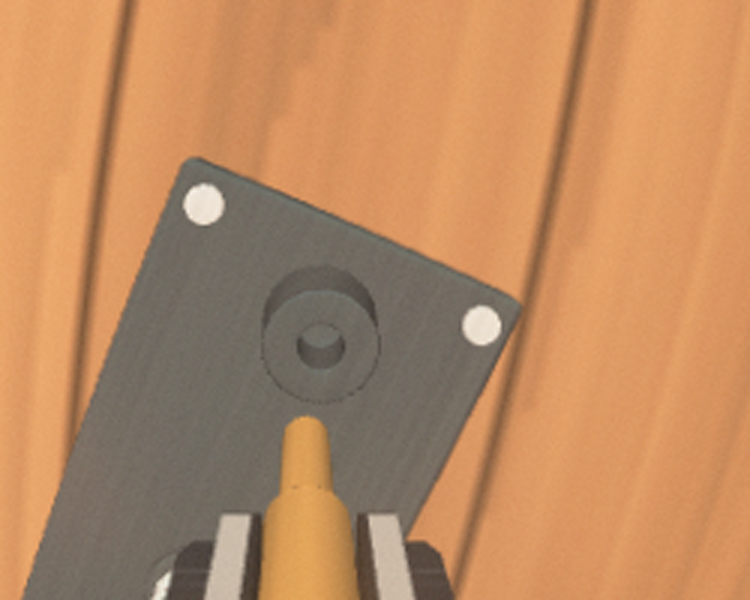

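The crop shows the cup mouth at (257,175) and the punch tip at (251.7,200), exactly where the tip was predicted.

```bash
python3 - <<'E'
from h import *
np.set_printoptions(precision=4,suppress=True)
p=ctrl.read_camera("wrist");s=ctrl.read_camera("scene"); d=ctrl.read_camera("side")
rw=ray(p,257,175,True); print(atz(rw,.062),atz(rw,.066)); q,e=meet(rw,ray(s,225.5,194.2),ray(d,297.5,234.5)); print(q,e)
q,e=meet(rw,ray(d,297.5,234.5)); print(q,e)
print(local([.5283,-.036,.19]))
E
```

```text
[ 0.5293 -0.0363  0.062 ] [ 0.5291 -0.0353  0.066 ]
[ 0.5272 -0.0354  0.0644] [0.0020498212990428992, 0.0034790063803662712, 0.0024809187441395897]
[ 0.529  -0.0362  0.0614] [0.00047106164945271735, 0.000471061649452728]
[-0.6501  4.7283 59.1751]
```

{"op": "send_rows", "data": {
  "rows": "0 0 0 -1 5.5 30 -1;0 0 0 -1 5.5 60 -1;0 0 0 -1 5.5 72 -1;0 0 0 -1 5.5 72 -1;0 0 0 -1 5.5 72 -1;0 0 0 -1 5.5 72 -1"
}}

```text
time: 7.15
eef_pos: [0.5295, -0.0365, 0.1778]
tcp_rot: [0.643, 0.766, 0.001, 0.001]
contact_force: [0.6, -1.1, -0.6]
opening: 0.194
finger_force: 58.4
```

```bash
python3 - <<'E'
from h import *
np.set_printoptions(precision=4,suppress=True)
st=ctrl.get_state(); print(st["time"],st["eef_pos"],st["tcp_rot"],st["opening"],st["contact_force"])
p=ctrl.read_camera("wrist"); save(p,"w3.png")
print("mouth",proj(p,[.5288,-.036,.062],True))
T=st["eef_pos"].copy(); z=R.from_quat(st["tcp_rot"]).apply([0,0,1])
print("tip",proj(p,T+z*.1011,True), "tip z",(T+z*.1011))
c=cv2.imread("pics/w3.png")
s=ctrl.read_camera("scene");d=ctrl.read_camera("side"); save(s,"s3.png"); save(d,"d3.png")
r=lambda a,w:cv2.resize(a,w,interpolation=cv2.INTER_CUBIC)
A=np.vstack([np.hstack([r(c[145:220,200:300],(400,300)),r(cv2.imread("pics/s3.png")[150:225,175:275],(400,300))]),np.hstack([r(cv2.imread("pics/d3.png")[180:255,250:350],(400,300)),np.zeros((300,400,3),np.uint8)])])
cv2.imwrite("pics/c3.png",A)
E
```

```text
7.15 [ 0.5295 -0.0365  0.1778] [0.6434 0.7656 0.0006 0.0012] 0.19435128946872332 [ 0.5582 -1.1126 -0.6454]
mouth (np.float64(250.67684918436083), np.float64(193.6491827250807))
tip (np.float64(251.699676797233), np.float64(200.17870900143873)) tip z [ 0.5298 -0.0366  0.0767]
```

View pics/c3.png

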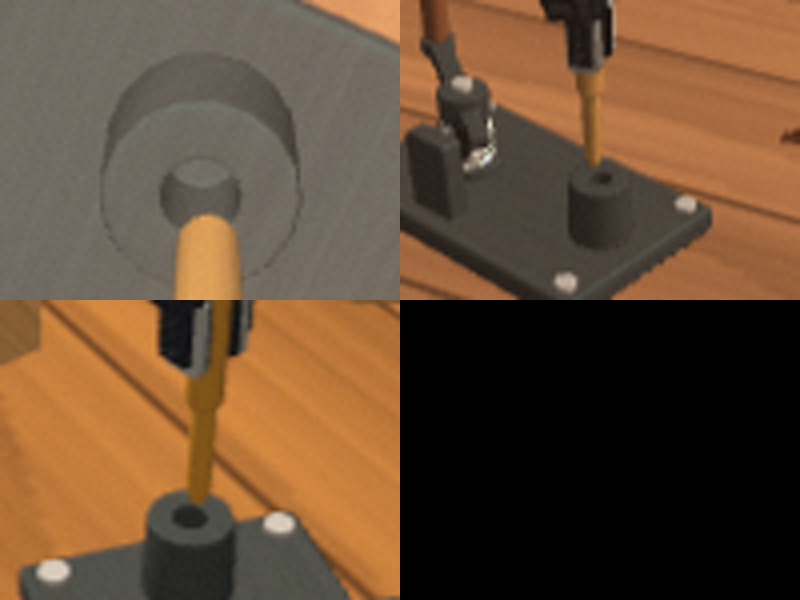

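The wrist crop has the bore centre at about (250,194) and the tip at (252,199). All three views agree the punch needs about 2 mm in −x and 1.3 mm in +y. I'll correct that and lower gently.

{"op": "send_rows", "data": {
  "rows": "0 0 0 1.6 -1.8 0 -1;0 0 0 1.6 -1.8 0 -1;0 0 0 1.6 -1.8 6 -1;0 0 0 1.6 -1.8 12 -1;0 0 0 1.6 -1.8 16 -1;0 0 0 1.6 -1.8 20 -1;0 0 0 1.6 -1.8 24 -1;0 0 0 1.6 -1.8 24 -1"
}}

```text
time: 8.3
eef_pos: [0.5265, -0.035, 0.1519]
tcp_rot: [0.643, 0.766, -0.0, -0.0]
contact_force: [0.7, -0.5, -1.1]
opening: 0.192
finger_force: 58.4
```

{"op": "send_rows", "data": {
  "rows": "0 0 0 0 0 4 -1;0 0 0 0 0 8 -1;0 0 0 0 0 12 -1;0 0 0 0 0 16 -1;0 0 0 0 0 20 -1;0 0 0 0 0 23 -1;0 0 0 0 0 23 -1"
}}

```text
time: 9.18
eef_pos: [0.5264, -0.035, 0.129]
tcp_rot: [0.643, 0.766, -0.0, -0.0]
contact_force: [-0.3, 0.4, -2.2]
opening: 0.2
finger_force: 58.3
```

{"op": "send_rows", "data": {
  "rows": "0 0 0 0 0 1 -1;0 0 0 0 0 2 -1;0 0 0 0 0 3 -1;0 0 0 0 0 4 -1;0 0 0 0 0 5 -1;0 0 0 0 0 5 -1"
}}

```text
time: 9.93
eef_pos: [0.5271, -0.0352, 0.1261]
tcp_rot: [0.643, 0.766, -0.0, 0.0]
contact_force: [-2.2, 0.7, 7.0]
opening: 0.193
finger_force: 60.1
```

{"op": "send_rows", "data": {
  "rows": "0 0 0 0 0 1 -1;0 0 0 0 0 2 -1;0 0 0 0 0 2 -1"
}}

```text
time: 10.3
eef_pos: [0.5275, -0.0353, 0.1259]
tcp_rot: [0.643, 0.766, -0.0, 0.0]
contact_force: [-5.3, -0.1, 14.9]
opening: 0.195
finger_force: 61.7
```

```bash
python3 - <<'E'
from h import *
st=ctrl.get_state(); print(st["contact_force"],st["eef_pos"])
s=ctrl.read_camera("scene");d=ctrl.read_camera("side"); save(s,"s4.png"); save(d,"d4.png")
r=lambda a,w:cv2.resize(a,w,interpolation=cv2.INTER_CUBIC)
cv2.imwrite("pics/c4.png",np.hstack([r(cv2.imread("pics/s4.png")[150:225,175:275],(400,300)),r(cv2.imread("pics/d4.png")[180:255,250:350],(400,300))]))
E
```

```text
[-5.30014761 -0.08470904 14.8650578 ] [ 0.52750165 -0.03532153  0.12589593]
```

View pics/c4.png

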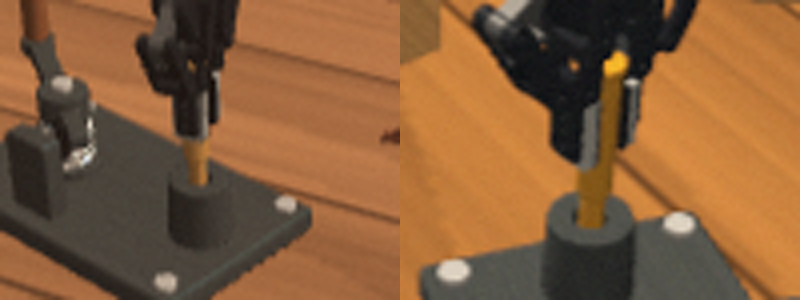

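The punch is in the cup: force climbs at constant z, and only the short shank remainder shows above the mouth. I'll relieve the press, open, and rise.

{"op": "send_rows", "data": {
  "rows": "0 0 0 0 0 -2.5 -1;0 0 0 0 0 -2.5 -1;0 0 0 0 0 -2.5 0.1;0 0 0 0 0 -2.5 0.1;0 0 0 0 0 -2.5 0.1;0 0 0 0 0 -2.5 0.1;0 0 0 0 0 -10 0.1;0 0 0 0 0 -30 0.1"
}}

```text
time: 11.4
eef_pos: [0.5259, -0.0349, 0.1519]
tcp_rot: [0.643, 0.766, -0.001, -0.001]
contact_force: [0.2, -0.9, 0.3]
opening: 0.548
finger_force: 0.0
```

{"op": "send_rows", "data": {
  "rows": "0 0 0 0 0 -40 0.1;0 0 0 0 0 -80 0.1;0 0 0 0 0 -80 0.1"
}}

```text
time: 11.78
eef_pos: [0.5289, -0.0356, 0.2374]
tcp_rot: [0.643, 0.766, 0.002, 0.004]
contact_force: [0.2, -0.8, -0.4]
opening: 0.549
finger_force: 0.0
```

```bash
python3 - <<'E'
from h import *
np.set_printoptions(precision=4,suppress=True)
st=ctrl.get_state(); print(st["time"],st["eef_pos"],st["tcp_rot"],st["opening"],st["contact_force"],st["qpos"])
s=ctrl.read_camera("scene");d=ctrl.read_camera("side");p=ctrl.read_camera("wrist"); save(s,"s5.png"); save(d,"d5.png"); save(p,"w5.png")
q,e=meet(ray(s,182.5,140),ray(d,327,307)); print("handle top",q,e)
print([(x["p"],world(d,x["position"])) for x in ctrl.look_for(d,"crank_handle")])
print(local([.4300,-.2365,.115]),local([q[0],q[1],.2]))
r=lambda a,w:cv2.resize(a,w,interpolation=cv2.INTER_CUBIC)
cv2.imwrite("pics/c5.png",np.vstack([np.hstack([r(cv2.imread("pics/s5.png")[135:225,160:280],(400,300)),r(cv2.imread("pics/d5.png")[180:270,250:370],(400,300))]),np.hstack([r(cv2.imread("pics/w5.png"),(400,300)),r(cv2.imread("pics/d5.png")[220:370,230:430],(400,300))])]))
E
```

```text
11.775 [ 0.5289 -0.0356  0.2374] [0.6433 0.7656 0.002  0.0043] 0.5492459682596664 [ 0.2273 -0.8166 -0.4448] [-0.2586 -0.0255  1.9515  0.      1.2061 -0.4318]
handle top [ 0.4236 -0.2402  0.1402] [0.0018312572934154564, 0.0018312572934155948]
[(0.97, array([ 0.4247, -0.246 ,  0.1174]))]
[-182.3461 -128.7707  115.9527] [-184.8266 -135.913    30.967 ]
```

View pics/c5.png

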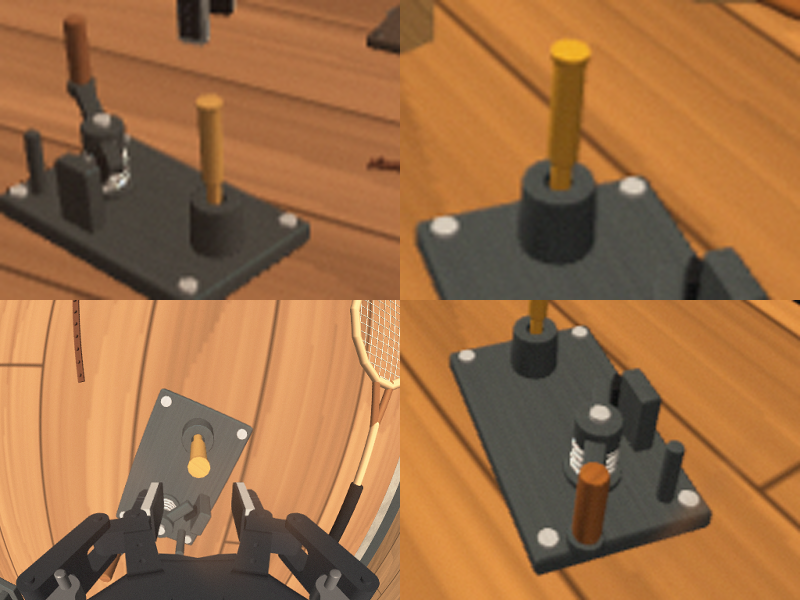

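The punch stands in the cup on its own. Moving to hover over the handle, with the fingers turned to close along the mid-swing tangent.

{"op": "send_rows", "data": {
  "rows": "0 0 4 -40 -29 0 0.1;0 0 8 -80 -58 0 0.1;0 0 12 -120 -88 0 0.1;0 0 18 -160 -117 15 0.1;0 0 23 -184 -134 31 0.1;0 0 23 -184 -134 31 0.1;0 0 23 -184 -134 31 0.1"
}}

```text
time: 12.85
eef_pos: [0.4262, -0.2387, 0.2006]
tcp_rot: [0.783, 0.622, 0.0, -0.001]
contact_force: [0.0, -0.1, -0.5]
opening: 0.548
finger_force: 0.0
```

```bash
python3 - <<'E'
from h import *
np.set_printoptions(precision=4,suppress=True)
st=ctrl.get_state(); print(st["time"],st["eef_pos"],st["tcp_rot"],st["opening"],st["contact_force"],st["qpos"])
p=ctrl.read_camera("wrist"); save(p,"w6.png")
print("handle top",proj(p,[.425,-.2395,.14],True),"nut",proj(p,[.497,-.166,.09],True),"TCP",proj(p,st["eef_pos"],True))
cv2.imwrite("pics/w6c.png",cv2.resize(cv2.imread("pics/w6.png")[130:330,150:400],(750,600),interpolation=cv2.INTER_CUBIC))
E
```

```text
12.85 [ 0.4262 -0.2387  0.2006] [ 0.7829  0.6222  0.0001 -0.0009] 0.5481318429986733 [ 0.029  -0.084  -0.5458] [-0.7188 -0.0795  2.0736  0.0005  1.1492 -0.4913]
handle top (np.float64(250.49544314419228), np.float64(221.8719914804102)) nut (np.float64(319.8170367773773), np.float64(90.14489303242098)) TCP (np.float64(251.5630522298861), np.float64(269.40471916216086))
```

View pics/w6c.png

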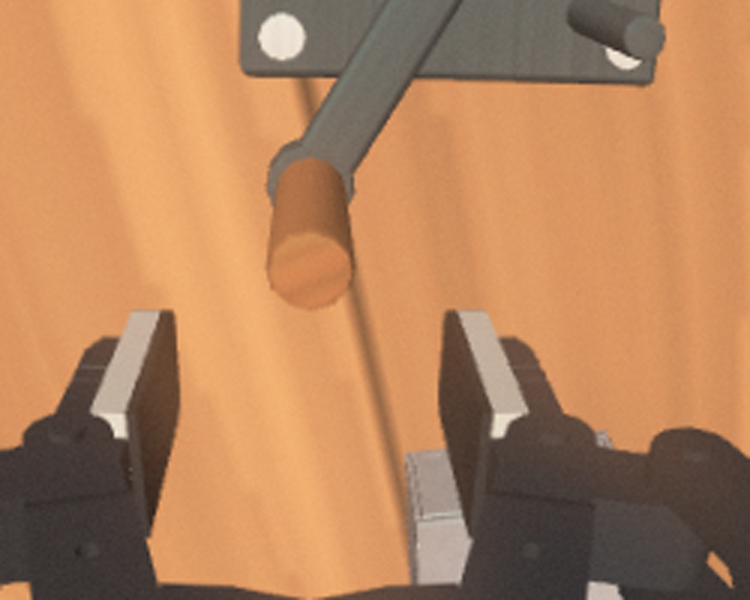

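The handle top sits at full-frame (253,221), centred between the fingers along the closing line. Descending to grip.

{"op": "send_rows", "data": {
  "rows": "0 0 0 0 0.5 40 0.1;0 0 0 0 0.5 75 0.1;0 0 0 0 0.5 85 0.1;0 0 0 0 0.5 85 0.1;0 0 0 0 0.5 85 -1;0 0 0 0 0.5 85 -1;0 0 0 0 0.5 85 -1;0 0 0 0 0.5 85 -1",
  "grip_force": 60
}}

```text
time: 13.9
eef_pos: [0.4274, -0.2401, 0.1182]
tcp_rot: [0.783, 0.622, 0.0, 0.001]
contact_force: [-2.4, 0.9, 6.2]
opening: 0.221
finger_force: 58.4
```

{"op": "send_rows", "data": {
  "rows": "0 0 0 0 0 0 -1;0 0 0 0 0 0 -1"
}}

```text
time: 14.15
eef_pos: [0.4274, -0.24, 0.1182]
tcp_rot: [0.783, 0.622, 0.0, 0.001]
contact_force: [-1.9, 1.5, 6.4]
opening: 0.221
finger_force: 58.4
```

```bash
python3 - <<'E'
from h import *
np.set_printoptions(precision=4,suppress=True)
st=ctrl.get_state(); print(st["time"],st["eef_pos"],st["tcp_rot"],st["opening"],st["contact_force"])
P=st["eef_pos"]; piv=np.array([.497,-.166]); v=P[:2]-piv; print(np.hypot(*v),np.degrees(np.arctan2(v[1],v[0])))
v=v/np.hypot(*v)*.1; piv=P[:2]-v
for a in np.r_[0:1.1001:1.1/12]:
    c,s=np.cos(a),np.sin(a); q=piv+[c*v[0]-s*v[1],s*v[0]+c*v[1]]; print(round(a,2),q,np.round(local([*q,P[2]]),1))
E
```

```text
14.15 [ 0.4274 -0.24    0.1182] [0.7831 0.6219 0.0001 0.0009] 0.22058493731785203 [-1.8587  1.4819  6.387 ]
0.10163118652862646 -133.23186940726794
0.0 [ 0.4274 -0.24  ] [0. 0. 0.]
0.09 [ 0.4343 -0.246 ] [-4.2  8.1  0. ]
0.18 [ 0.4418 -0.2513] [-7.7 16.6  0. ]
0.28 [ 0.4497 -0.2559] [-10.4  25.4   0.1]
0.37 [ 0.4581 -0.2598] [-12.3  34.3   0.1]
0.46 [ 0.4667 -0.2628] [-13.3  43.4   0.1]
0.55 [ 0.4756 -0.2651] [-13.5  52.6   0.1]
0.64 [ 0.4846 -0.2666] [-12.9  61.7   0.1]
0.73 [ 0.4938 -0.2672] [-11.4  70.8   0.1]
0.82 [ 0.5029 -0.2669] [-9.1 79.7  0.1]
0.92 [ 0.512  -0.2659] [-6.  88.3  0.2]
1.01 [ 0.521 -0.264] [-2.1 96.6  0.2]
1.1 [ 0.5297 -0.2613] [  2.5 104.5   0.2]
```

{"op": "send_rows", "data": {
  "rows": "0 0 0 -4.2 8.1 -2 -1;0 0 0 -7.7 16.6 -2 -1;0 0 0 -10.4 25.4 -2 -1;0 0 0 -12.3 34.3 -2 -1;0 0 0 -12.3 34.3 -2 -1;0 0 0 -12.3 34.3 -2 -1"
}}

```text
time: 14.9
eef_pos: [0.4574, -0.2593, 0.1183]
tcp_rot: [0.783, 0.622, -0.0, 0.0]
contact_force: [-3.9, 0.4, 3.0]
opening: 0.218
finger_force: 59.0
```

```bash
python3 - <<'E'
from h import *
np.set_printoptions(precision=4,suppress=True)
st=ctrl.get_state(); print(st["time"],st["eef_pos"],st["opening"],st["contact_force"],R.from_quat(st["tcp_rot"]).inv().apply(st["contact_force"]))
P=st["eef_pos"]; v=P[:2]-[.497,-.166]; print(np.hypot(*v),np.degrees(np.arctan2(v[1],v[0])))
E
```

```text
14.9 [ 0.4574 -0.2593  0.1183] 0.2179870576729612 [-3.9209  0.4145  2.9599] [-0.4842 -3.9135 -2.9591]
0.10136074526333295 -112.99438373114388
```

{"op": "send_rows", "data": {
  "rows": "0 0 0 -1 9.1 0 -1;0 0 0 -1.2 18.3 0 -1;0 0 0 -0.6 27.4 0 -1;0 0 0 0.9 36.5 0 -1;0 0 0 3.2 45.4 0 -1;0 0 0 6.3 54 0 -1;0 0 0 10.2 62.3 0 -1;0 0 0 10.2 62.3 0 -1"
}}

```text
time: 15.9
eef_pos: [0.5199, -0.2639, 0.1183]
tcp_rot: [0.783, 0.622, -0.001, -0.0]
contact_force: [-6.6, -1.3, 2.0]
opening: 0.219
finger_force: 59.4
```

```bash
python3 - <<'E'
from h import *
np.set_printoptions(precision=4,suppress=True)
st=ctrl.get_state(); print(st["time"],st["eef_pos"],st["opening"],st["contact_force"],R.from_quat(st["tcp_rot"]).inv().apply(st["contact_force"]))
P=st["eef_pos"]; v=P[:2]-[.497,-.166]; print(np.hypot(*v),np.degrees(np.arctan2(v[1],v[0])))
E
```

```text
15.9 [ 0.5199 -0.2639  0.1183] 0.21904536993569979 [-6.6225 -1.2734  2.0139] [-2.7377 -6.168  -1.999 ]
0.10052764936197528 -76.85593843720875
```

{"op": "send_rows", "data": {
  "rows": "0 0 0 2.3 4 0 -1;0 0 0 4.6 7.9 0 -1;0 0 0 5.7 9.5 0 -1;0 0 0 6.3 10.4 0 -1;0 0 0 6.3 10.4 0 -1"
}}

```text
time: 16.52
eef_pos: [0.5294, -0.261, 0.1183]
tcp_rot: [0.783, 0.622, -0.003, -0.001]
contact_force: [-12.7, -4.0, 5.2]
opening: 0.213
finger_force: 59.6
```

```bash
cat > chk.py <<'E'
from h import *
np.set_printoptions(precision=4,suppress=True)
st=ctrl.get_state(); f=st["contact_force"]; print(st["time"],st["eef_pos"],st["opening"],f)
P=st["eef_pos"]; v=P[:2]-[.497,-.166]; a=np.arctan2(v[1],v[0]); t=np.array([-np.sin(a),np.cos(a)]); print(np.hypot(*v),np.degrees(a)+133.2,(np.degrees(a)+133.2)/57.3,"tangential",t@f[:2],"radial",f[:2]@v/np.hypot(*v),"t local",local([*(P[:2]+t*.01),P[2]]))
E
python3 chk.py
```

```text
16.525 [ 0.5294 -0.261   0.1183] 0.21317680578678574 [-12.6883  -4.002    5.1628]
0.10038550243257888 62.00797841435711 1.0821636721528292 tangential -13.301063184107987 radial -0.3023454247643165 t local [ 5.2726  8.4967 -0.0713]
```

{"op": "send_rows", "data": {
  "rows": "0 0 0 0.5 0.8 0 -1;0 0 0 1 1.7 0 -1;0 0 0 1 1.7 0 -1;0 0 0 1 1.7 0 -1"
}}

```text
time: 17.02
eef_pos: [0.5298, -0.2609, 0.1182]
tcp_rot: [0.783, 0.623, -0.005, -0.002]
contact_force: [-17.2, -4.4, 8.0]
opening: 0.215
finger_force: 59.9
```

```bash
python3 chk.py; python3 - <<'E'
from h import *
s=ctrl.read_camera("scene");d=ctrl.read_camera("side"); save(s,"s7.png"); save(d,"d7.png")
r=lambda a,w:cv2.resize(a,w,interpolation=cv2.INTER_CUBIC)
cv2.imwrite("pics/c7.png",np.hstack([r(cv2.imread("pics/s7.png")[120:240,140:300],(400,300)),r(cv2.imread("pics/d7.png")[180:330,230:430],(400,300))]))
E
```

```text
17.025 [ 0.5298 -0.2609  0.1182] 0.21529911246782377 [-17.2198  -4.4084   8.0049]
0.10040572862991225 62.25191717751349 1.0864208931503228 tangential -17.715577430021145 radial -1.4540682483437097 t local [ 5.3052  8.476  -0.1096]
```

View pics/c7.png

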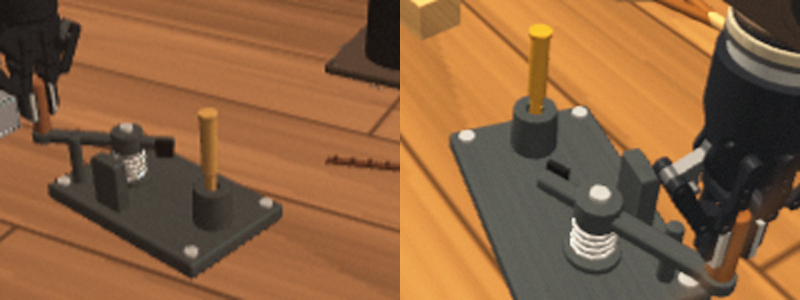

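The pictures show the arm resting against the upright stop, still gripped, with the punch standing in its cup. Force rises without motion, so it is at the stop.

```bash
python3 -c "
from plant import ctrl
print(ctrl.sign_off())"
```

```text
the job is handed in; nothing more can be done
None
```

The job is handed in at about 17 s: the brass punch was lowered to the bottom of the socket cup and released, the crank is held against its stop by its handle, and the reamer was left standing in the block.

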